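# Raise the stand's shelf one notch and slide the candy tray home under it

### The job

The candy tray does not fit under the shelf of the wooden stand. Lift the shelf by its handle until its pawl catches the next notch up, one notch and no more, and let go so that it stays up by itself; then slide the candy tray in under it, standing flat on the table between the stand's two feet and all the way back against the stand's foot. Leave the cups, the vase and the steel tray where they are.

Things in the scene. Friction and masses are not known exactly. Their poses are not given: they have to be found in the camera images.
- stand: wooden stand, fixed. Origin on the table under the shelf; x axis level from the open entry side to the post, z up. Post 30 x 30 mm at x = +90 mm, 195 mm high, rack of saw teeth on its -y face. U-shaped foot 20 mm high: cross foot's face at x = +76 mm, two feet run forward from it with inner faces at y = +-88, outer +-110 mm, to x = -61 mm, open towards -x
- bay (a point): same point and axes as the stand's origin, on the table surface: middle of the clear bay under the shelf. A tray pushed fully back against the cross foot has its centre 8 mm from here, at x = +8 mm
- shelf_handle (a point): centre of the shelf's handle: level wooden bar 56 mm long (stand's x), 14 mm wide (y), 16 mm high, on two pegs, at x = -22 mm, y = 0 of the stand, 92 mm above the table when the shelf is at the bottom; rises with it. Shelf board: x = -50 to +66, y = +-65 mm of the stand; its top is 36 mm, its underside 46 mm below this point. Axes as the stand's
- shelf (a joint): height of the sliding shelf, m: 0 = bottom, where it starts; 0.060 = upper stop. About 0.45 kg; falls unless caught. The pawl rides over a tooth on the way up and then stops the shelf going down past it: the next notch holds it at 0.025 (the pawl drops in a little above 0.026), the one after at 0.051. It cannot be lowered below a caught notch
- pawl (a joint): angle of the steel pawl on the shelf's collar in rad: 0 swung fully in towards the rack, up to about 0.35 while it rides over a tooth
- tray_centre (a point): centre of the round red acrylic candy tray with lid, 26 mm above its underside. 136 mm in diameter (lid 138), lid's flat top 52 mm and its push button 58 mm above the underside; loose, 0.3 to 0.6 kg. Its x axis points from the ear to the tray's centre
- tray_ear (a point): grip point of the tray's only ear, a solid bar 22 mm wide (tray's y), 16 mm high (18 to 34 mm above the table), sticking out along the tray's -x from 68 to 132 mm from its centre; this point is 112 mm from the centre, 26 mm above the table. Axes as the tray's
- cup_a: white porcelain cup without handle, 72 mm across, 55 mm high, loose; origin at its underside
- cup_b: a second cup like cup_a
- vase: glass vase, 90 mm across, 200 mm high, loose; origin at its underside
- steel_tray: flat stainless steel tray 130 x 220 mm, 18 mm high, loose; origin at its underside
Not all that is in view belongs to the job. Of the things that look like the part that bears tray_centre, take the one that is farthest to the robot's left at the start.

How it is judged:
By the outcome, as a careful person would: the job done as asked, in the order asked, and still so for the second after the job is handed in, with the robot touching nothing.
It also fails if it takes over 53 s, if anything falls off the work surface, if the arm or the gripper's body presses on something with over 40 N, if the wrist force passes 120 N, or if a joint passes its speed limit or range.

### The arm

A 6-joint arm with a two-finger parallel gripper is mounted at the origin on the work surface. World frame = base frame: x ahead of the robot, y to its left, z up, the work surface at z = 0. Lengths are in m, angles in rad, forces in N, time in s.
With the tool pointing down it reaches from about 0.375 to 0.9 m from the base axis. Payload 3.1 kg.
Tool frame: the origin (TCP) lies between the finger pads; the fingertips stand 25 mm ahead of it and the grasp point (between the pads) lies 6 mm ahead of it; x points along the fingers, y is the direction in which the jaws open and shut, and the axes are right-handed (so a half turn about x gives the same grasp; the last joint's range is limited). The gripper opens to 85 mm and grips with 20 to 120 N. Pads are 22 mm wide; open, the fingers measure 114 mm over their backs; the gripper's body (76 mm by 85 mm) begins 54 mm behind the grasp point. The pads swing forward as they close: fully open they stand 13 mm farther back than shut.
Start: joints at [-1.387, 0.527, 1.433, -0, 1.181, -0.178], TCP at [0.221, -0.585, 0.256] pointing down, gripper open.
Joint ranges: [-3.08, 3.08], [-0.75, 2.2], [0.22, 2.44], [-1.43, 4.57], [0, 2.65], [-2.85, 2.85]. Speed limits (rad/s): [2.79, 2.79, 3.14, 3.14, 3.14, 3.14].

### API

Orientations are given as a unit quaternion [x, y, z, w].
In Python, from station import manip, viewer, workorder gives the robot as it stands.
- The arm moves only by the shell command python3 -m crank 'ROWS' [FORCE]. ROWS is JSON, one flat list of numbers, 5 for each row, row after row: the opening, from 0 (shut) to 1 (fully open), then the shift along the world's x, y, z in mm, then the turn about the world's z in rad. A call has 1 to 10 rows; each row is the pose to reach, as a shift and turn from the pose commanded when the call began; what a row does not reach only later rows make up. A row lasts 1/8 s, in which the tool goes at most 62.5 mm and 10.7 degrees, less where a joint would pass 70% of its speed; a pose out of reach is approached as far as the arm can. A call with a gripper value outside its range is refused whole. The fingers move at their own pace and stop on an object; FORCE is the grip in N (left out, the last holds). Time passes only in rows, so rows that repeat a pose let the fingers close. It gives the time, the measured TCP pose, the force and the opening at its end, in the units of the state.
- manip.sense(): the state, without advancing time (a new reading comes with each control period).
- viewer.snapshot(name): name is "side" or "top" or "wrist"; returns a dict with "img" (480x640x3 uint8, red, green, blue), "range_z" (480x640 float32, m along the optical axis (not along the pixel's ray), 0 where there is no reading), "fx", "fy", "cx", "cy" (pixels), "origin" and "attitude" of the camera in the world. Camera axes: x right, y down, z forward; pixel columns grow to the right and rows downward; lengths in m; the calibration is good to about 2 mm. A picture is of the moment at which its call begins.
- workorder.sign_off(): hands the job in, once; it reports no verdict.
The state is a dict: "t": time; "q": joint angles; "qd": joint speeds; "tau": joint torques, N m; "tcp_pos": TCP position; "tool_rot": TCP orientation; "force": force on the tool from outside, world axes, zero at the start; "ft_torque": the same for the moment, N m; "finger_gap": opening from 0.0 (shut) to 1.0 (fully open).
Only numpy, scipy, OpenCV 4.12 (cv2) and the standard library are available. Lean on these libraries where they do the work, as an engineer would, in place of code of your own. Each camera call takes 0.05 s, during which the arm holds its last target.

## Working session

There is one attempt and no reset: what is moved stays moved. The work goes in short steps, Python scripts to look and compute and a shell command to move; the robot and the scene stay as the last step left them, time stands still between calls to the robot, and variables do not carry over. Pictures are saved under pics/ and viewed, and the job is handed in when it is done.

```bash
mkdir -p pics; ls
cat > h.py <<'E'
import numpy as np, cv2
from scipy.spatial.transform import Rotation as R
from station import manip, viewer, workorder
def snap(n,f):
    s=viewer.snapshot(n); cv2.imwrite(f'pics/{f}.png',s['img'][:,:,::-1]); np.savez(f'pics/{f}.npz',**{k:np.array(v) for k,v in s.items()}); return s
def cam(s):
    a=np.array(s['attitude']); return (R.from_quat(a).as_matrix() if a.size==4 else a.reshape(3,3)), np.array(s['origin'])
def ray(s,u,v,z):
    M,o=cam(s); d=M@np.array([(u-s['cx'])/s['fx'],(v-s['cy'])/s['fy'],1]); return o+d*(z-o[2])/d[2]
def cloud(s):
    M,o=cam(s); v,u=np.mgrid[:480,:640]; z=s['range_z']; 
    return np.stack([(u-s['cx'])/s['fx']*z,(v-s['cy'])/s['fy']*z,z],-1)@M.T+o
def load(f): return dict(np.load(f'pics/{f}.npz'))
E
python3 - <<'E'
from h import *
for n in ['top','side','wrist']:
    s=snap(n,n+'0'); print(n,s['origin'],s['attitude'],s['fx'])
print(manip.sense())
E
```

```text
pics
top [ 0.52488759 -0.12897143  1.00214986] [ 0.71500563 -0.69881671  0.01894111 -0.0079616 ] 449.7066078094597
side [-0.04141249  0.9498838   0.87261861] [-0.23460907  0.84004997 -0.47376101  0.12175854] 551.0602519033595
wrist [ 0.29653398 -0.55637444  0.37273617] [ 0.81225454 -0.56127501 -0.0910718   0.1300725 ] 405.796368369029
{'t': 0.15, 'q': array([-1.38753720e+00,  5.28252806e-01,  1.43358285e+00, -7.33202602e-06,
        1.18139000e+00, -1.78486755e-01]), 'qd': array([-0.00042515, -0.00339457, -0.00318468,  0.00070479, -0.00042024,
        0.00012696]), 'tau': array([ 4.11449073e-04, -4.42745590e+01, -1.78276545e+01, -3.18186376e-04,
        5.62015863e-03,  1.02307027e-05]), 'tcp_pos': array([ 0.22113495, -0.58404714,  0.25556627]), 'tool_rot': array([-0.69556759, -0.12777854,  0.69557514, -0.12662385]), 'force': array([-0.42929458, -0.77874962,  0.15402649]), 'ft_torque': array([ 0.02899308, -0.02179006,  0.00034925]), 'finger_gap': 1.0023858221373632}
```

View pics/top0.png

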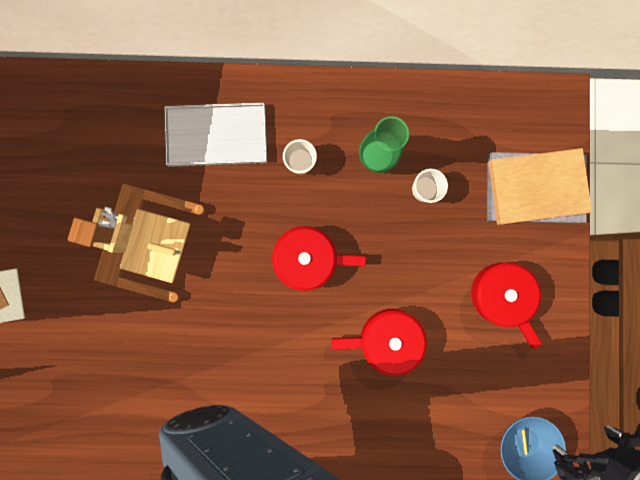

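View pics/side0.png

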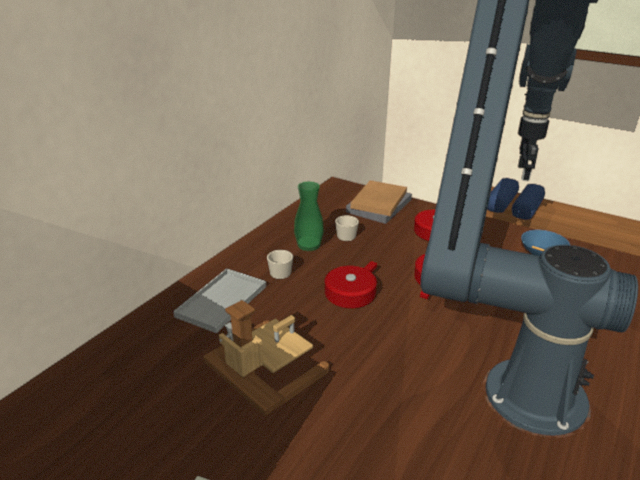

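The top view shows three red lidded trays: (304,258), (394,343) and (508,295). Image left is the robot's left (+y), so the one at (304,258) is the target, with its ear at about (360,260). The stand is at (150,240), with its post on the left at (82,232) and its handle near (163,255).

Run:
```python
from h import *
s=load('top0'); im=s['img']; P=cloud(s)
for (u,v) in [(304,258),(394,343),(508,295)]: print('red',u,v,ray(s,u,v,0.058).round(3), P[v,u].round(3))
h=cv2.cvtColor(im,cv2.COLOR_RGB2HSV)
m=(((h[...,0]<6)|(h[...,0]>174))&(h[...,1]>200)&(h[...,2]>120)).astype(np.uint8)
n,l,st,c=cv2.connectedComponentsWithStats(m)
for i in range(1,n):
    if st[i,4]>500:
        print(st[i],c[i])
        k=(l==i)&(P[...,2]>0.045)&(P[...,2]<.056)
        (cx,cy),r=cv2.minEnclosingCircle(np.argwhere(k)[:,::-1].astype(np.float32)); print('lid pts',P[k].mean(0).round(4), 'circ',cx,cy,r, ray(s,cx,cy,.052).round(4), k.sum())
        k=(l==i)&(P[...,2]>0.028)&(P[...,2]<.038); print('ear',P[k].mean(0).round(4),k.sum())
M=P[100:330,40:240]
for lo,hi in [(.005,.03),(.05,.062),(.085,.11),(.18,.21)]:
    k=(M[...,2]>lo)&(M[...,2]<hi); print(lo,hi,k.sum(),M[k].mean(0).round(3),M[k].min(0).round(3),M[k].max(0).round(3))
c1=cv2.resize(im[170:310,50:250],None,fx=4,fy=4,interpolation=cv2.INTER_CUBIC); cv2.imwrite('pics/c1.png',c1[:,:,::-1])
c2=cv2.resize(im[200:310,250:390],None,fx=4,fy=4,interpolation=cv2.INTER_CUBIC); cv2.imwrite('pics/c2.png',c2[:,:,::-1])
```

```text
red 304 258 [ 0.512 -0.108  0.058] [ 0.512 -0.108  0.06 ]
red 394 343 [ 0.339 -0.3    0.058] [ 0.339 -0.299  0.06 ]
red 508 295 [ 0.444 -0.539  0.058] [ 0.444 -0.538  0.06 ]
[ 272  226   94   65 3461] [308.03785033 258.31233747]
lid pts [ 0.5113 -0.1078  0.0519] circ 303.8697814941406 258.2751770019531 32.34551239013672 [ 0.5113 -0.1073  0.052 ] 3038
ear [ 0.509  -0.2083  0.0342] 289
[ 471  262   71   87 3752] [507.61620469 297.47921109]
lid pts [ 0.4432 -0.542   0.0519] circ 508.1440734863281 295.21185302734375 32.52385330200195 [ 0.4429 -0.5415  0.052 ] 3016
ear [ 0.3799 -0.5718  0.0337] 361
[ 331  309   96   67 3642] [388.88358045 341.93053267]
lid pts [ 0.3379 -0.3009  0.052 ] circ 393.9306335449219 342.6985778808594 32.6756706237793 [ 0.3385 -0.3007  0.052 ] 3067
ear [ 0.3362 -0.2078  0.0338] 341
0.005 0.03 4335 [0.616 0.217 0.016] [0.354 0.039 0.005] [0.855 0.472 0.026]
0.05 0.062 3230 [0.531 0.206 0.056] [0.456 0.135 0.05 ] [0.607 0.277 0.062]
0.085 0.11 543 [0.547 0.234 0.1  ] [0.513 0.15  0.085] [0.601 0.314 0.11 ]
0.18 0.21 634 [0.551 0.284 0.195] [0.527 0.259 0.187] [0.576 0.31  0.2  ]
```

View pics/c1.png

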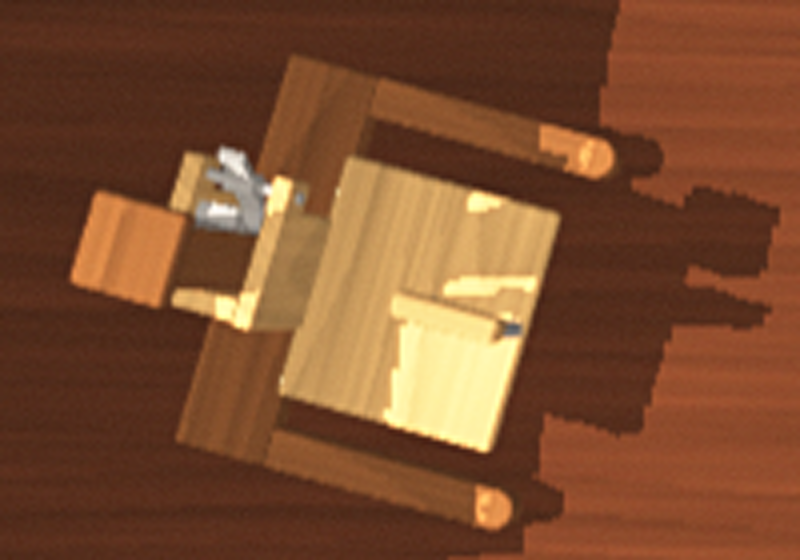

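View pics/c2.png

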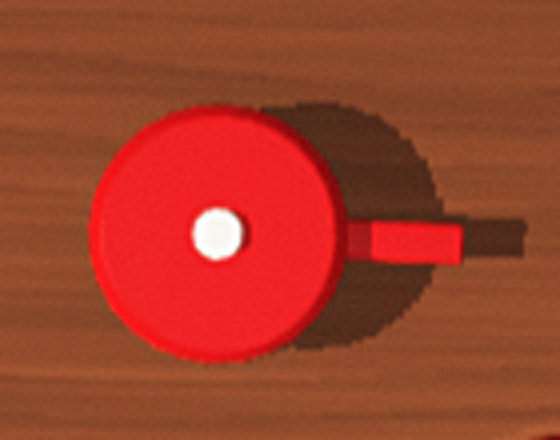

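Close crop confirms the chosen tray: red lid with white button, single ear to the right. Now I'll fit the stand pose.

Run:
```python
from h import *
s=load('top0'); P=cloud(s)
roi=np.zeros((480,640),bool); roi[170:310,50:250]=1
k=roi&(P[...,2]>.052)&(P[...,2]<.060)
n,l,st,c=cv2.connectedComponentsWithStats(k.astype(np.uint8)); i=1+np.argmax(st[1:,4]); k=l==i
r=cv2.minAreaRect((P[k][:,:2]*1000).astype(np.float32)); print('shelf',r,P[k][:,2].mean())
# handle
hp=P[roi&(P[...,2]>.094)&(P[...,2]<.104)&(P[...,1]<.215)]; print(len(hp),hp.mean(0),cv2.minAreaRect((hp[:,:2]*1000).astype(np.float32)))
# feet
fp=P[roi&(P[...,2]>.012)&(P[...,2]<.026)]; print(len(fp),cv2.minAreaRect((fp[:,:2]*1000).astype(np.float32)))
pp=P[roi&(P[...,2]>.19)&(P[...,2]<.2)]; print(len(pp),cv2.minAreaRect((pp[:,:2]*1000).astype(np.float32)))
# feet tops by ray, crop pixels /4 + offset
for n,u,v in [('crossL-out',290,57),('cross-R-out',178,441),('in-L',374,120),('in-R',278,432),('tipL',615,165),('tipR',510,515)]:
    print(n,ray(s,50+u/4,170+v/4,.02).round(4))
for n,u,v in [('h1',398,290),('h2',505,322),('h3',392,310),('h4',497,342)]: print(n,ray(s,50+u/4,170+v/4,.1).round(4))
```

```text
shelf ((530.701171875, 206.05038452148438), (116.80426788330078, 129.82537841796875), 75.57528686523438) 0.05632745308423491
192 [0.5236689  0.17676441 0.09976231] ((523.4737548828125, 177.36021423339844), (55.02012634277344, 14.139178276062012), 76.01461791992188)
2762 ((536.9699096679688, 231.00677490234375), (187.93467712402344, 219.79611206054688), 75.73990631103516)
619 ((550.8992919921875, 285.3589782714844), (44.094566345214844, 43.963741302490234), 75.41507720947266)
crossL-out [0.6632 0.2923 0.02  ]
cross-R-out [0.4534 0.3442 0.02  ]
in-L [0.6298 0.2455 0.02  ]
in-R [0.4594 0.2908 0.02  ]
tipL [0.6084 0.1141 0.02  ]
tipR [0.4174 0.1644 0.02  ]
h1 [0.5366 0.2    0.1   ]
h2 [0.5218 0.1463 0.1   ]
h3 [0.5265 0.2026 0.1   ]
h4 [0.5118 0.15   0.1   ]
```

Run:
```python
from h import *
s=manip.sense(); M=R.from_quat(s['tool_rot']).as_matrix(); print(M.round(3)); y=M[:,1]; a=np.arctan2(y[1],y[0]); print('toolyaw y',a)
sy=np.deg2rad(75.7)+np.pi/2
for n,t in [('stand',sy),('tray',1.547+np.pi/2)]:
    d=[(t-a+k*np.pi) for k in (-2,-1,0,1)]; print(n,np.round(d,3), 'q6 if', [np.round(x,2) for x in d])
print('shift mm',(np.array([.5235,.1770,.100])-s['tcp_pos'])*1000)
```

```text
[[-0.     0.354 -0.935]
 [ 0.002 -0.935 -0.354]
 [-1.    -0.002 -0.   ]]
toolyaw y -1.2090474291746178
stand [-2.182  0.959  4.101  7.243] q6 if [np.float64(-2.18), np.float64(0.96), np.float64(4.1), np.float64(7.24)]
tray [-1.956  1.185  4.327  7.468] q6 if [np.float64(-1.96), np.float64(1.19), np.float64(4.33), np.float64(7.47)]
shift mm [ 302.36505453  761.04713774 -155.56626598]
```

```bash
python3 -m crank '[1,19,48,0,0.06, 1,38,95,0,0.12, 1,57,143,0,0.18, 1,76,190,0,0.24, 1,95,238,0,0.30, 1,114,286,0,0.36, 1,133,333,0,0.42, 1,151,381,0,0.48, 1,170,428,0,0.54, 1,189,476,0,0.60]' 60
python3 -m crank '[1,19,48,0,0.06, 1,38,95,0,0.12, 1,57,143,0,0.18, 1,76,190,0,0.24, 1,95,238,-10,0.30, 1,113,286,-30,0.359, 1,113,286,-50,0.359, 1,113,286,-70,0.359,1,113,286,-70,0.359]'
python3 - <<'E'
from h import *
s=manip.sense(); M=R.from_quat(s['tool_rot']).as_matrix();print(s['t'],s['tcp_pos'],s['force'],s['q'],np.arctan2(M[1,1],M[0,1]),np.deg2rad(75.7)-np.pi/2)
snap('side','side1');snap('wrist','wrist1')
E
```

```text
t: 1.4
tcp_pos: [0.4107, -0.107, 0.2564]
tool_rot: [0.627, 0.327, -0.627, 0.328]
force: [0.3, -0.3, -0.2]
finger_gap: 0.998
t: 2.52
tcp_pos: [0.5219, 0.1775, 0.1847]
tool_rot: [-0.557, -0.435, 0.56, -0.433]
force: [0.4, -1.0, 0.1]
finger_gap: 0.997
2.525 [0.52187478 0.17752481 0.1846756 ] [ 0.43819147 -1.00922851  0.12285606] [ 1.25151095e-01  5.27233027e-01  1.68575181e+00 -2.96678476e-05
  9.33113575e-01  3.74759620e-01] -0.2495943065362383 -0.24958208303518914
```

View pics/wrist1.png

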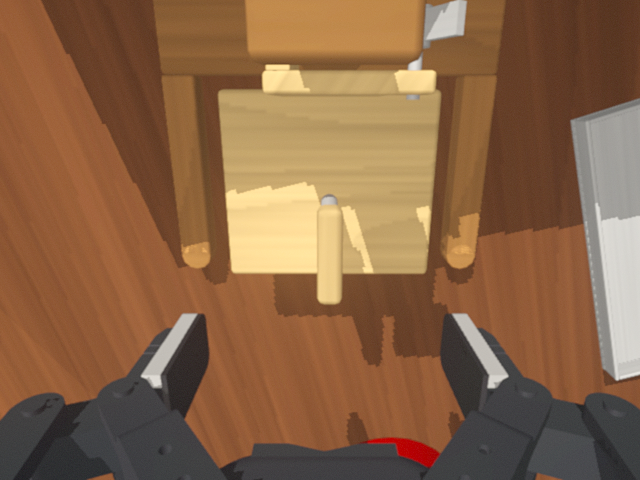

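View pics/side1.png

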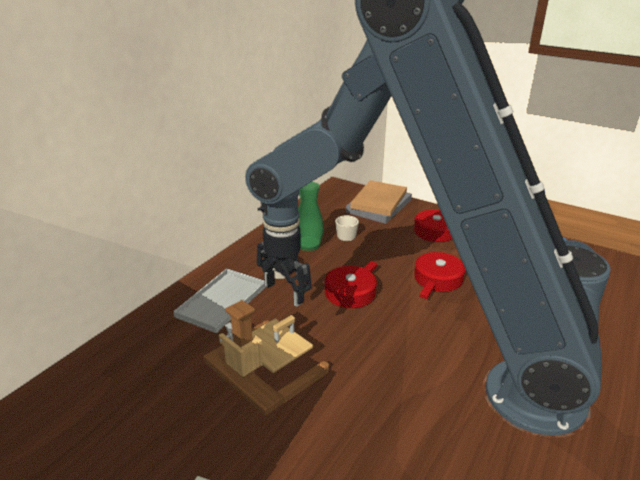

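The wrist view shows the handle bar at (329,253) running between the jaws, with its axis parallel to the fingers' plane. I'll cross-check its position from the wrist depth.

Run:
```python
from h import *
s=load('wrist1'); P=cloud(s); k=np.zeros((480,640),bool); k[195:310,300:360]=1
k&=(P[...,2]>.094)&(P[...,2]<.106); hp=P[k]; print(len(hp),hp.mean(0),cv2.minAreaRect((hp[:,:2]*1000).astype(np.float32)))
```

```text
2418 [0.52591454 0.1784627  0.09888651] ((525.6640625, 176.741455078125), (55.25016403198242, 14.025527954101562), 75.3000717163086)
```

```bash
python3 -m crank '[1,2,0,-30,0, 1,2,0,-60,0, 1,2,0,-78,0, 1,2,0,-86,0, 1,2,0,-86,0, 0,2,0,-86,0, 0,2,0,-86,0, 0,2,0,-86,0, 0,2,0,-86,0, 0,2,0,-86,0]' 60
python3 -c "
from h import *
snap('wrist','wrist2');snap('side','side2')"
```

```text
t: 3.88
tcp_pos: [0.5255, 0.1775, 0.1007]
tool_rot: [0.559, 0.434, -0.558, 0.434]
force: [-0.3, -0.6, 3.1]
finger_gap: 0.154
```

View pics/wrist2.png

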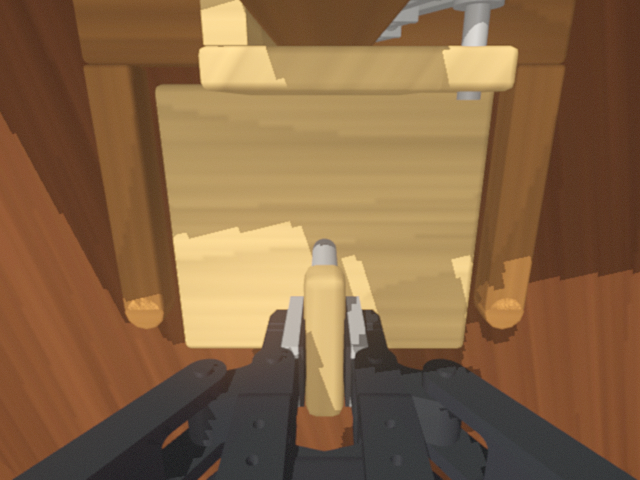

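The handle is held between both pads (325,340), and the opening of 0.154 is about 13 mm, which matches the 14 mm bar. Next I'll lift.

```bash
python3 -m crank '[0,0,0,5,0, 0,0,0,10,0, 0,0,0,15,0, 0,0,0,20,0, 0,0,0,25,0, 0,0,0,29,0, 0,0,0,33,0, 0,0,0,34,0, 0,0,0,34,0]'
python3 - <<'E'
from h import *
s=snap('wrist','wrist3'); P=cloud(s); print(manip.sense()['tcp_pos'],manip.sense()['force'])
b=P[210:320,200:280]; print(np.median(b[...,2]))
E
```

```text
t: 5.1
tcp_pos: [0.5255, 0.1775, 0.1345]
tool_rot: [0.559, 0.434, -0.558, 0.434]
force: [3.4, 0.9, -4.6]
finger_gap: 0.15
[0.52549164 0.17749106 0.13447604] [ 3.26140526 -0.40774507 -3.81366056]
0.08949272772814612
```

View pics/wrist3.png

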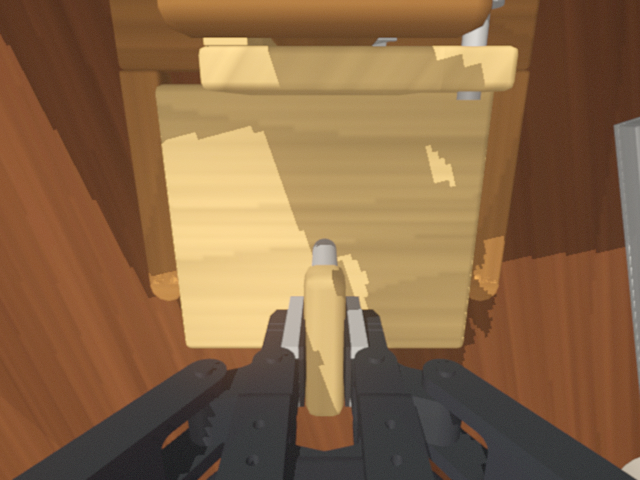

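The shelf top is at 0.0895, so it rose 33.5 mm, between the two notches. I'll lower it gently onto the notch, then release.

```bash
python3 -m crank '[0,0,0,-3,0, 0,0,0,-6,0, 0,0,0,-8,0, 0,0,0,-9,0, 0,0,0,-9,0]'
```

```text
t: 5.78
tcp_pos: [0.5255, 0.1775, 0.1256]
tool_rot: [0.559, 0.434, -0.558, 0.434]
force: [3.4, -0.6, -2.6]
finger_gap: 0.15
```

```bash
python3 -m crank '[0.25,0,0,-9,0, 0.5,0,0,-9,0, 0.7,0,0,-9,0,0.7,0,0,-9,0,0.7,0,0,-9,0]'
python3 - <<'E'
from h import *
s=snap('wrist','wrist4'); P=cloud(s); print(manip.sense()['tcp_pos'],manip.sense()['force'])
b=P[210:320,200:240]; print(np.median(b[...,2]))
E
```

```text
t: 6.4
tcp_pos: [0.5252, 0.1775, 0.1164]
tool_rot: [0.558, 0.434, -0.558, 0.434]
force: [-0.3, 0.1, 0.5]
finger_gap: 0.698
[0.525236   0.17750328 0.11643   ] [ 0.20514846 -0.18754771 -0.56940471]
0.08057529352247671
```

View pics/wrist4.png

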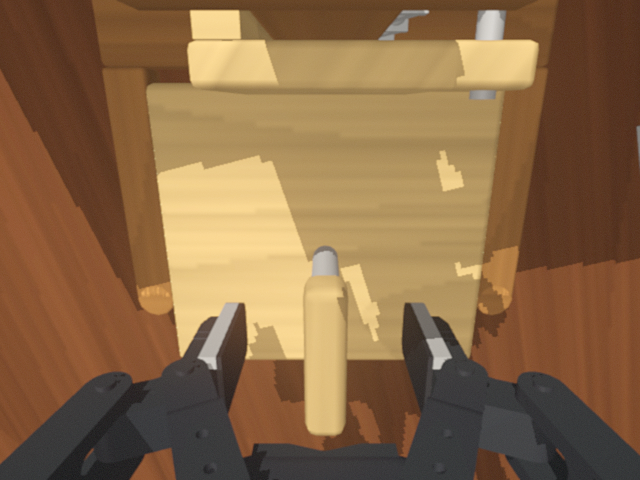

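I opened with the shift counted again, so the tool came down another 9 mm. It is clear of everything, with the tips about 10 mm above the shelf. The shelf top reads 0.0806, which is +25 mm, so the pawl has caught. Now up and over to the ear.

```bash
python3 -m crank '[0.7,0,0,40,0, 0.8,0,0,85,0, 1,0,-30,110,0, 1,-2,-85,110,0.03, 1,-5,-140,110,0.07, 1,-8,-195,110,0.11, 1,-11,-250,110,0.15, 1,-14,-305,110,0.19, 1,-16,-355,100,0.226, 1,-17,-397,80,0.226]'
python3 -m crank '[1,0,0,-40,0,1,0,0,-40,0,1,0,0,-40,0]'
python3 - <<'E'
from h import *
s=snap('wrist','wrist5'); print(manip.sense()['tcp_pos'],manip.sense()['q']); t=snap('top','top5'); P=cloud(s)
k=np.zeros((480,640),bool); im=s['img'].astype(int)
k=(P[...,2]>.030)&(P[...,2]<.038)&(im[...,0]>120)&(im[...,1]<70)&(im[...,2]<70)
n,l,st,c=cv2.connectedComponentsWithStats(k.astype(np.uint8)); i=1+np.argmax(st[1:,4]); e=P[l==i]
print(st[i],e.mean(0),cv2.minAreaRect((e[:,:2]*1000).astype(np.float32)))
E
```

```text
t: 7.7
tcp_pos: [0.5086, -0.222, 0.197]
tool_rot: [0.506, 0.493, -0.506, 0.495]
force: [0.4, -0.1, 0.4]
finger_gap: 0.998
t: 8.07
tcp_pos: [0.5086, -0.2193, 0.1571]
tool_rot: [0.506, 0.494, -0.506, 0.494]
force: [0.4, -0.4, -0.3]
finger_gap: 1.004
[ 0.50903155 -0.21933405  0.15765527] [-6.08488679e-01  5.69465598e-01  1.70329785e+00  4.97592284e-05
  8.66656114e-01 -5.85534892e-01]
[   9  166  163  162 4596] [ 0.34205425 -0.2119213   0.03342679] ((346.6693420410156, -236.63946533203125), (57.083274841308594, 133.9998779296875), 30.0142879486084)
```

View pics/wrist5.png

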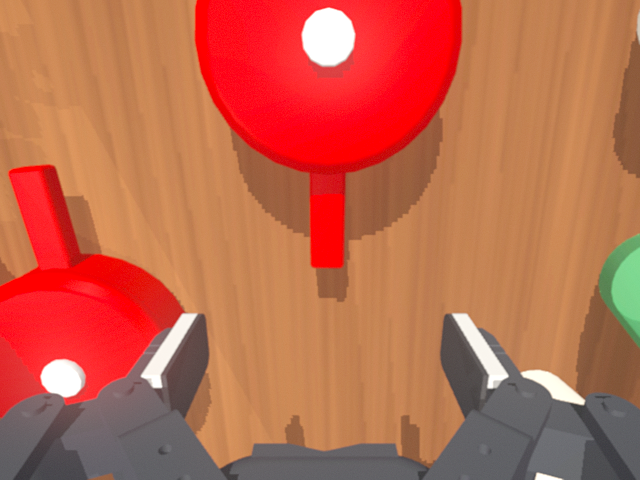

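View pics/top5.png

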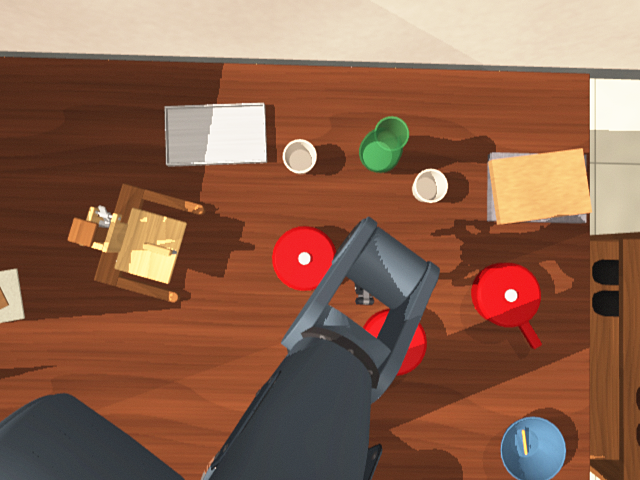

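The wrist view shows the target tray above with its ear at (327,180–267), centred between the jaws at x≈325. The decoy is lower left with its own ear at (45,215). I'll measure the ear's end.

Run:
```python
from h import *
s=load('wrist5'); print(ray(s,327,267,.034),ray(s,312,230,.034),ray(s,344,230,.034),ray(s,328,37,.058))
```

```text
[ 0.5099056  -0.23942338  0.034     ] [ 0.50114274 -0.21440979  0.034     ] [ 0.52099386 -0.21488764  0.034     ] [ 0.51307117 -0.10950411  0.058     ]
```

```bash
python3 -m crank '[1,1,0,-40,0, 1,1,0,-80,0, 1,1,0,-110,0, 1,1,0,-122,0, 1,1,0,-122,0, 0,1,0,-122,0, 0,1,0,-122,0, 0,1,0,-122,0, 0,1,0,-122,0]' 50
python3 -c "
from h import *
s=snap('wrist','wrist6'); print(ray(s,328,37,.058))"
```

```text
t: 9.3
tcp_pos: [0.5097, -0.2198, 0.035]
tool_rot: [0.506, 0.493, -0.506, 0.494]
force: [-0.5, 0.1, 4.7]
finger_gap: 0.243
[ 0.51276026 -0.1269026   0.058     ]
```

View pics/wrist6.png

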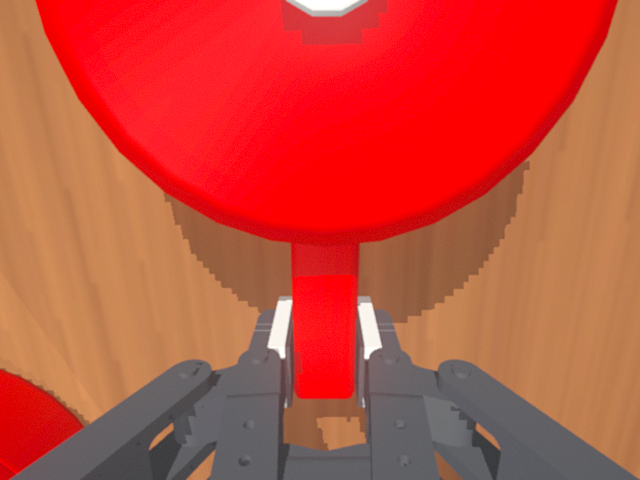

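The ear is gripped, with an opening of 0.243 (about 21 mm) against a 22 mm ear. Next I'll slide to a staging pose on the bay's axis.

```bash
python3 -m crank '[0,-4,8,0,-0.02, 0,-10,20,0,-0.045, 0,-17,34,0,-0.075, 0,-24,49,0,-0.105, 0,-32,65,0,-0.135, 0,-40,81,0,-0.165, 0,-48,97,0,-0.195, 0,-54,110,0,-0.215, 0,-57,116,0,-0.225, 0,-57,116,0,-0.225]'
python3 - <<'E'
from h import *
s=snap('top','top7'); st=manip.sense(); M=R.from_quat(st['tool_rot']).as_matrix(); print(st['tcp_pos'],st['force'],np.arctan2(M[1,1],M[0,1]))
im=s['img'];P=cloud(s);k=np.zeros((480,640),bool);k[150:330,180:330]=1
i=im.astype(int);k&=(i[...,0]>110)&(i[...,1]<70)&(P[...,2]>.045)&(P[...,2]<.056)
(cx,cy),r=cv2.minEnclosingCircle(np.argwhere(k)[:,::-1].astype(np.float32)); c=ray(s,cx,cy,.052); print(cx,cy,r,c)
cv2.imwrite('pics/c7.png',cv2.resize(im[150:350,50:400],None,fx=2,fy=2)[:,:,::-1])
y=np.deg2rad(75.6);d=c[:2]-[.530,.1983]; print('stand frame',d@[np.cos(y),np.sin(y)],d@[-np.sin(y),np.cos(y)])
E
```

```text
t: 10.6
tcp_pos: [0.453, -0.1033, 0.0349]
tool_rot: [0.559, 0.433, -0.558, 0.434]
force: [1.8, -0.6, 6.1]
finger_gap: 0.246
[ 0.45292734 -0.103287    0.0348803 ] [ 2.02893568 -0.23591189  6.35572034] -0.2507203038074307
250.55404663085938 272.3693542480469 32.582950592041016 [0.47924676 0.00396921 0.052     ]
stand frame -0.20084734472776733 0.0008306295802337007
```

View pics/c7.png

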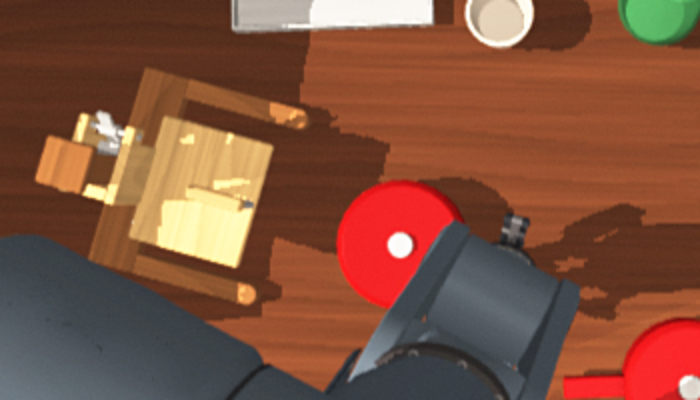

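The tray centre is at (-201, +1) mm in the stand frame, aligned with the bay, and the mouth is clear. Sliding in.

```bash
python3 -m crank '[0,4,15,0,0, 0,9,35,0,0, 0,15,58,0,0, 0,21,81,0,0, 0,27,104,0,0, 0,33,127,0,0, 0,38,148,0,0, 0,43,167,0,0, 0,46,180,0,0, 0,48,187,0,0]'
python3 - <<'E'
from h import *
snap('side','side8');s=snap('wrist','wrist8'); print(manip.sense()['tcp_pos'],manip.sense()['force'])
E
```

```text
t: 11.9
tcp_pos: [0.4993, 0.0836, 0.0349]
tool_rot: [-0.557, -0.434, 0.559, -0.434]
force: [-2.1, -7.3, 9.0]
finger_gap: 0.245
[0.49948938 0.08413296 0.03487229] [-1.00100108 -0.66281526  6.84914233]
```

View pics/wrist8.png

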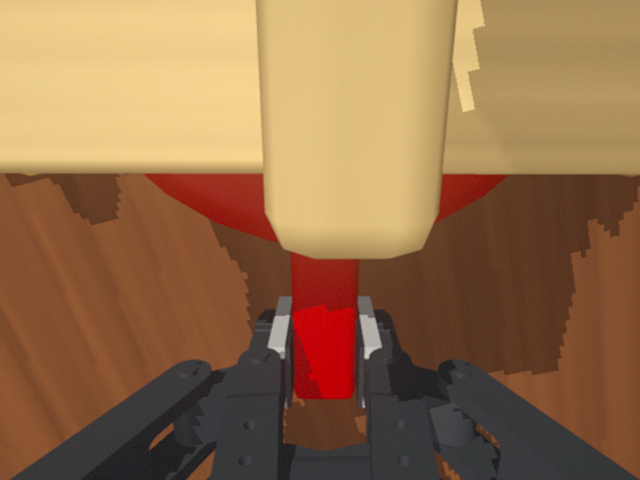

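View pics/side8.png

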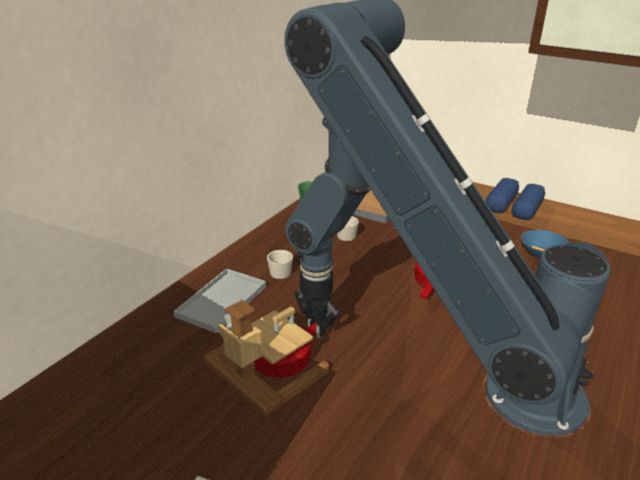

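The tray is going in cleanly, with the shelf still up and a clear gap over the lid. Now the last ~14 mm slowly, watching the force.

```bash
python3 -m crank '[0,1,3,0,0, 0,1.5,6,0,0, 0,2,9,0,0, 0,2.5,10,0,0, 0,2.5,10,0,0]'; python3 -m crank '[0,0.5,2,0,0, 0,0.5,2,0,0]';  python3 -m crank '[0,0.5,2,0,0, 0,0.5,2,0,0]'
```

```text
t: 12.62
tcp_pos: [0.5016, 0.093, 0.0349]
tool_rot: [-0.558, -0.434, 0.559, -0.434]
force: [-1.2, -5.8, 8.1]
finger_gap: 0.247
t: 12.88
tcp_pos: [0.5021, 0.0949, 0.0349]
tool_rot: [-0.558, -0.434, 0.559, -0.434]
force: [-1.6, -6.4, 8.4]
finger_gap: 0.249
t: 13.12
tcp_pos: [0.5026, 0.0968, 0.035]
tool_rot: [-0.558, -0.434, 0.559, -0.434]
force: [-0.5, -6.6, 9.1]
finger_gap: 0.248
```

```bash
python3 -m crank '[0,0.5,2,0,0, 0,0.5,2,0,0]'; python3 -m crank '[0,0.25,1,0,0, 0,0.25,1,0,0]'
```

```text
t: 13.38
tcp_pos: [0.5026, 0.0973, 0.0349]
tool_rot: [-0.557, -0.434, 0.559, -0.434]
force: [-3.1, -15.1, 9.4]
finger_gap: 0.25
t: 13.62
tcp_pos: [0.5027, 0.0974, 0.0349]
tool_rot: [-0.556, -0.434, 0.56, -0.435]
force: [-3.4, -18.9, 9.9]
finger_gap: 0.247
```

Firm contact at y = 0.0973 (predicted 0.0975), with the force rising to 19 N. Release and back off upward.

```bash
python3 -m crank '[0.35,0,0,0,0, 0.5,0,0,0,0, 0.7,0,0,0,0, 0.7,0,0,0,0]'; python3 -m crank '[0.7,-5,-20,10,0, 0.7,-12,-45,40,0, 0.7,-18,-70,90,0, 0.7,-25,-100,140,0,0.7,-35,-140,190,0,0.7,-35,-140,190,0]'
python3 - <<'E'
from h import *
s=snap('wrist','wrist9');snap('side','side9');t=snap('top','top9')
cv2.imwrite('pics/c9.png',cv2.resize(t['img'][150:350,50:250],None,fx=3,fy=3)[:,:,::-1])
E
```

```text
t: 14.12
tcp_pos: [0.5043, 0.1009, 0.0341]
tool_rot: [-0.558, -0.434, 0.558, -0.434]
force: [-0.4, 0.0, 0.2]
finger_gap: 0.705
t: 14.88
tcp_pos: [0.4714, -0.0418, 0.2277]
tool_rot: [0.561, 0.431, -0.557, 0.436]
force: [0.4, 0.5, -0.3]
finger_gap: 0.706
```

View pics/wrist9.png

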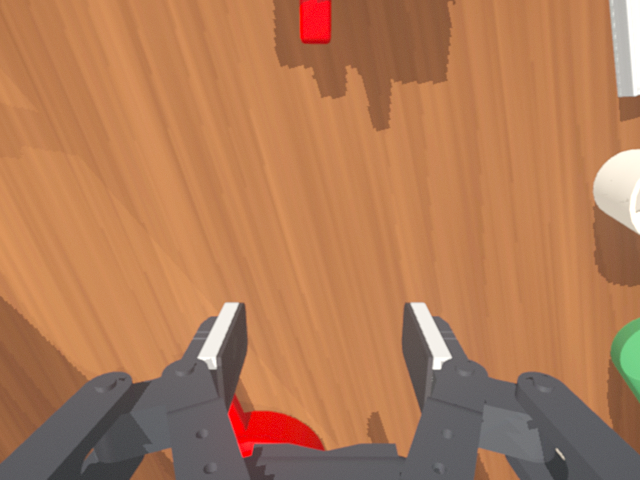

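View pics/side9.png

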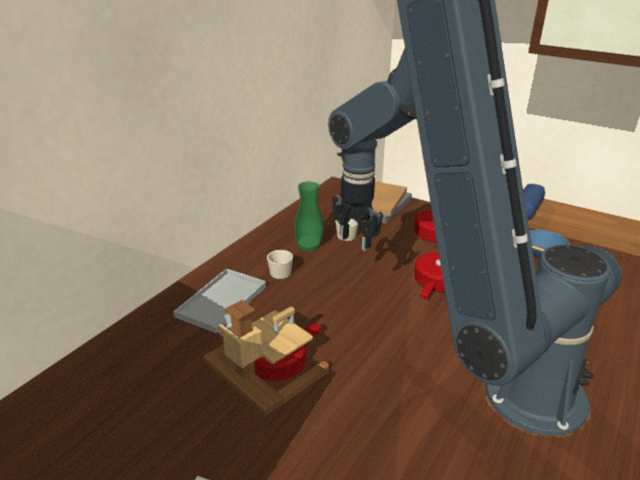

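View pics/c9.png

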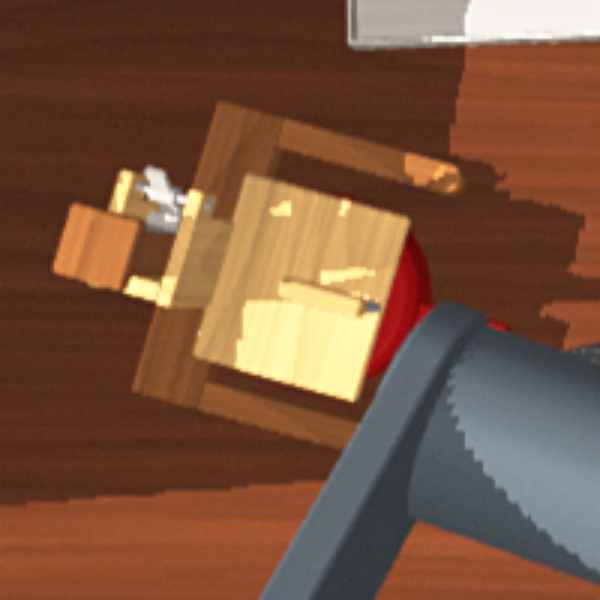

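The tray is under the raised shelf with its ear pointing out (wrist pixel 315,43). I'll back off farther and measure how far back it sits.

```bash
python3 -m crank '[0.7,-10,-50,20,0,0.7,-20,-100,20,0,0.7,-25,-150,20,0,0.7,-25,-200,20,0,0.7,-25,-200,20,0]'
python3 - <<'E'
from h import *
w=load('wrist9'); o=np.array([.530,.1983]);y=np.deg2rad(75.6);X=np.array([[np.cos(y),np.sin(y)],[-np.sin(y),np.cos(y)]])
print('ear end (stand)',X@(ray(w,315,43,.034)[:2]-o))
t=snap('top','top10');s=snap('side','side10');P=cloud(t);i=t['img'].astype(int)
c=cv2.resize(t['img'][60:340,50:450],None,fx=2,fy=2);cv2.imwrite('pics/c10.png',c[:,:,::-1])
roi=np.zeros((480,640),bool);roi[170:310,50:260]=1
k=roi&(P[...,2]>.075)&(P[...,2]<.088); n,l,st,c=cv2.connectedComponentsWithStats(k.astype(np.uint8)); print('shelf z',np.median(P[l==1+np.argmax(st[1:,4])][:,2]))
red=roi&(i[...,0]>60)&(i[...,1]<45)&(i[...,2]<45)&(i[...,0]>3*i[...,1])
k=red&(P[...,2]>.045)&(P[...,2]<.058); L=(P[k][:,:2]-o)@X.T*1000; print('lid n',len(L),'z',np.median(P[k][:,2]),'minx',L[:,0].min(),'y',L[:,1].min(),L[:,1].max())
# outer arc -> circle fit r=69
from scipy.optimize import least_squares
b=[]
for yy in range(-45,46,3):
    q=L[abs(L[:,1]-yy)<2]
    if len(q): b.append([q[:,0].min(),yy])
b=np.array(b); f=least_squares(lambda p:np.hypot(b[:,0]-p[0],b[:,1]-p[1])-69,[8,0],loss='soft_l1'); print('centre',f.x,len(b))
k=red&(P[...,2]>.025)&(P[...,2]<.04); e=(P[k][:,:2]-o)@X.T*1000; print('ear',len(e),e.min(0),e.max(0))
for n,u,v in [('cupA',300,156),('cupB',430,186)]: pass
d=cv2.absdiff(load('top0')['img'],t['img']).max(2); 
for n,(a,b_,c_,d_) in dict(steel=(98,168,162,270),cupa=(136,178,280,318),cupb=(166,205,410,450),vase=(115,175,355,412)).items(): print(n,(d[a:b_,c_:d_]>60).sum())
E
```

```text
t: 15.65
tcp_pos: [0.4449, -0.2416, 0.2423]
tool_rot: [-0.559, -0.434, 0.559, -0.433]
force: [-0.1, 0.7, 0.8]
finger_gap: 0.693
ear end (stand) [-0.12806206  0.00159249]
shelf z 0.0812062985159197
lid n 319 z 0.050809722313713834 minx -62.75680887656377 y -43.32294756308301 48.49064573495308
centre [6.61243689 3.19798061] 31
ear 378 [-126.26135109  -47.4120474 ] [-38.76958624  53.32448759]
steel 0
cupa 0
cupb 0
vase 0
```

View pics/c10.png

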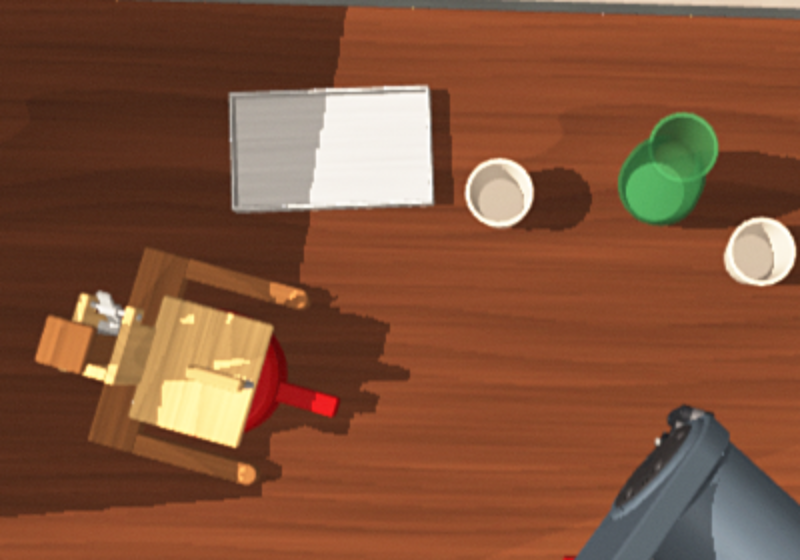

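The shelf is at +25 mm and the tray centre is at (6.6, 3.2) mm, against an expected 8 mm. That is within calibration, but there is time to make sure, so I'll nudge the ear's end with shut fingers and read the force.

```bash
python3 -m crank '[0,10,55,0,0, 0,20,110,0,0, 0,30,165,0,0, 0,37,220,-20,0, 0,42,260,-60,0, 0,44,280,-110,0, 0,44,280,-160,0, 0,44,280,-195,0, 0,44,280,-207,0, 0,44,280,-207,0]' ; python3 -c "
from h import *
s=snap('wrist','wrist11')"
```

```text
t: 17.0
tcp_pos: [0.4876, 0.0415, 0.0368]
tool_rot: [-0.557, -0.435, 0.558, -0.434]
force: [-0.9, -0.1, -0.7]
finger_gap: 0.0
```

View pics/wrist11.png

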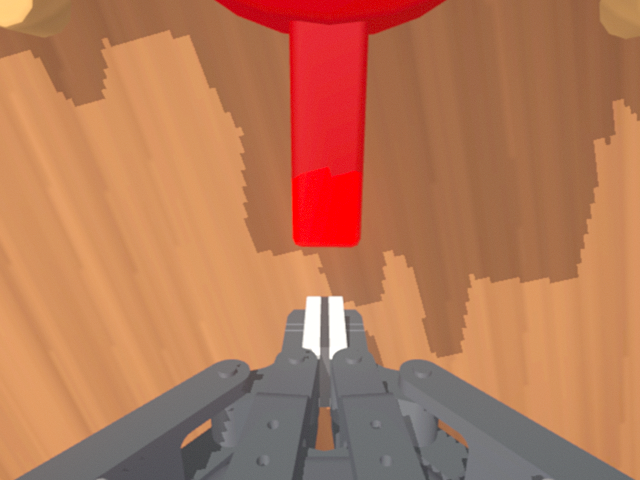

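The shut fingers (325,300) are lined up behind the ear's end (327,245), with no contact yet. Advancing.

```bash
python3 -m crank '[0,2,7,0,0, 0,3.5,14,0,0, 0,5,19,0,0, 0,5,19,0,0]'; for i in 1 2; do :; done; python3 -m crank '[0,0.5,2,0,0, 0,0.5,2,0,0]'; python3 -m crank '[0,0.5,2,0,0, 0,0.5,2,0,0]'; python3 -m crank '[0,0.5,2,0,0, 0,0.5,2,0,0]'
```

```text
t: 17.55
tcp_pos: [0.4938, 0.06, 0.0377]
tool_rot: [0.558, 0.434, -0.558, 0.435]
force: [-0.5, 0.1, 0.2]
finger_gap: 0.001
t: 17.8
tcp_pos: [0.494, 0.0615, 0.0373]
tool_rot: [-0.558, -0.434, 0.558, -0.434]
force: [0.0, -0.7, -0.2]
finger_gap: -0.002
t: 18.05
tcp_pos: [0.4945, 0.0635, 0.0373]
tool_rot: [-0.558, -0.434, 0.558, -0.434]
force: [-0.7, -0.1, -0.3]
finger_gap: 0.003
t: 18.3
tcp_pos: [0.495, 0.0656, 0.0373]
tool_rot: [0.558, 0.434, -0.558, 0.434]
force: [-0.6, 0.1, 0.4]
finger_gap: -0.002
```

```bash
python3 -m crank '[0,0.5,2,0,0, 0,0.5,2,0,0]'; python3 -m crank '[0,0.5,2,0,0, 0,0.5,2,0,0]'; python3 -m crank '[0,0.5,2,0,0, 0,0.5,2,0,0]'
```

```text
t: 18.55
tcp_pos: [0.4949, 0.0661, 0.0373]
tool_rot: [-0.557, -0.434, 0.559, -0.435]
force: [-2.3, -8.9, 0.9]
finger_gap: -0.001
t: 18.8
tcp_pos: [0.4948, 0.0664, 0.0373]
tool_rot: [-0.556, -0.435, 0.559, -0.435]
force: [-4.1, -18.2, 2.5]
finger_gap: 0.002
t: 19.05
tcp_pos: [0.4947, 0.0667, 0.0373]
tool_rot: [-0.555, -0.435, 0.56, -0.436]
force: [-5.4, -27.2, 2.1]
finger_gap: 0.001
```

The force climbed 9, 18, 27 N with almost no travel, so the tray is hard against the cross foot. Backing away.

```bash
python3 -m crank '[0,-2,-8,0,0, 0,-8,-30,5,0, 0,-15,-60,40,0, 0,-22,-90,90,0, 0,-30,-140,140,0, 0,-40,-190,180,0, 0,-50,-245,190,0, 0,-50,-300,190,0, 0,-50,-310,190,0, 0,-50,-310,190,0]'
python3 - <<'E'
from h import *
o=np.array([.530,.1983]);y=np.deg2rad(75.6);X=np.array([[np.cos(y),np.sin(y)],[-np.sin(y),np.cos(y)]])
t=snap('top','top12');s=snap('side','side12');P=cloud(t);i=t['img'].astype(int)
roi=np.zeros((480,640),bool);roi[170:310,50:260]=1
k=roi&(P[...,2]>.075)&(P[...,2]<.088); n,l,st,c=cv2.connectedComponentsWithStats(k.astype(np.uint8)); print('shelf z',np.median(P[l==1+np.argmax(st[1:,4])][:,2]))
red=roi&(i[...,0]>60)&(i[...,1]<45)&(i[...,2]<45)
k=red&(P[...,2]>.045)&(P[...,2]<.058); L=(P[k][:,:2]-o)@X.T*1000; print(L[:,0].min(),np.median(P[k][:,2]))
d=cv2.absdiff(load('top0')['img'],t['img']).max(2)
for n,(a,b_,c_,d_) in dict(steel=(98,168,162,270),cupa=(136,178,280,318),cupb=(166,205,410,450),vase=(115,175,355,412)).items(): print(n,(d[a:b_,c_:d_]>60).sum())
cv2.imwrite('pics/s12.png',cv2.resize(s['img'][280:430,170:370],None,fx=4,fy=4)[:,:,::-1])
print(manip.sense()['force'])
E
```

```text
t: 20.3
tcp_pos: [0.4461, -0.2384, 0.2269]
tool_rot: [0.559, 0.434, -0.558, 0.433]
force: [-0.8, -0.6, -0.5]
finger_gap: 0.002
shelf z 0.08122052536396529
-62.851743366790295 0.051001181937962325
steel 0
cupa 0
cupb 0
vase 0
[-0.30538109  1.11550594 -0.1791217 ]
```

View pics/s12.png

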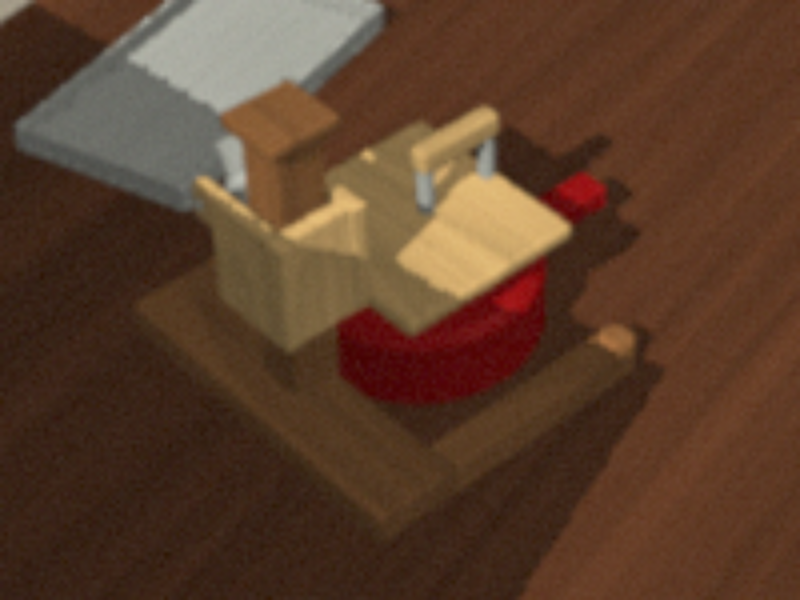

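The side crop shows the tray flat under the raised shelf, between the feet and against the cross foot (about (345,370)). The robot is clear of everything.

```bash
python3 -c "
from station import workorder; print(workorder.sign_off())"
```

```text
the job is handed in; nothing more can be done
None
```

The shelf is up one notch and holding by itself, and the candy tray is under it, flat on the table and against the cross foot. I handed the job in at about 20 s of the 53 s allowed.

- **Shelf:** I lifted it 33.5 mm by the handle, lowered it onto the first notch and let go. Its top was at 81 mm in the last check, against 56 mm at the start, so it sits at +25 mm.
- **Tray:** I gripped the farthest-left tray by its ear, lined it up with the bay and slid it in until it hit the cross foot. A second push on the ear with shut fingers rose from 9 to 27 N with almost no movement. The lid still reads 51 to 52 mm high, so the tray is standing flat.
- **Other things:** The top camera shows no change at the cups, vase or steel tray. The gripper was clear of everything at hand-in.

**Disagreements:**
- The camera put the tray's centre at x = 6.6 mm and y = 3 mm in the stand's frame, against the expected 8 and 0 mm. One wrist view put the ear's end 4 mm short. The calibration is only good to about 2 mm, so I trusted the contact force instead.
- When I opened the gripper on the handle, I counted a downward shift twice and the tool dropped 9 mm more than intended. It touched nothing.

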